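# Take the slide carrier off the microscope stage

## Task

Take the slide carrier off the microscope stage and lay it flat in the storage tray. Flip the sprung hold-down finger up first, while the carrier is still in its place, then draw the carrier out from under the fixed lip and lift it off; keep it level, set it down gently without dropping it, and leave the other things on the bench where they stand. At the end the finger must be folded down again over the empty stage.

Things in the scene. Friction and masses are not known exactly. Their poses are not given: they have to be found in the camera images.
- microscope: Inverted microscope, fixed: white housing, black stage plate 220 (its x) by 300 (y) mm, top 120 mm above the table. Origin on the table under the stage's middle, z up. The carrier lies at the stage's middle along y: fixed lip at the +y end, sprung finger at the -y end. Lamp arm, unused, leans out beyond y +140 mm, up to 290 mm above the table.
- lip (a point): Middle of the lower front edge of the dark fixed lip, at the microscope's y +65 mm, 13.5 mm above the stage. The lip (44 mm wide, 4 mm thick) covers the carrier's last 10 mm, a wall behind it stops the carrier, and guides 5 mm high flank it at x +-28 mm, y 40 to 77 mm. The carrier comes out by drawing it 12 to 20 mm towards -y, then lifting.
- carrier: Loose flat aluminium carrier with two glass slides: 50 (its x) by 150 (y) by 12 mm, about 0.16 kg. Origin mid-underside, z up; at the start its axes match the microscope's. A ridge 4 mm high crosses its top at y -51 to -55 mm: the finger's tooth blocks it, so the carrier cannot be drawn out under the lowered finger. Pinch it across its width at mid-length; the stage is bare there.
- finger (a joint): Steel hold-down finger's angle (rad) about the microscope's x. 0 = down on the carrier (-0.1, its stop, without carrier); 1.75 = up, its other stop, arm just past upright. An over-centre spring drives it to the nearer end: from 0 it takes 0.14 N m (2.5 N along the arc at the tab), less as it rises; past 0.85 it snaps up and stays; pushed back below 0.85 it snaps down.
- finger_pivot (a point): Pivot of the finger, at the microscope's x 0, y -112 mm, 20 mm above the stage (140 mm above the table). Axes as the microscope's. Bearing ears around it: x +-19 mm, y -104 to -120 mm, 26 mm high above the stage.
- finger_tab (a point): Middle of the thumb tab's free edge. Finger down: its 18 mm wide arm runs 50 mm from the pivot to +y and the tab (24 mm wide in x, 8 thick) stands up at its end: this point is 46 mm to +y of and 36 mm above the pivot. Up: the tab points to -y, this point 44 mm to -y of and 39 mm above the pivot. Pinch the tab across its width and swing it in an arc about the pivot.
- tray: Grey open storage tray, fixed: outside 78 (its x) by 180 (y) mm, rim 10 mm high, walls and floor 4 mm thick (inside 70 by 172 mm); the carrier goes in along y and its top stands above the rim. Origin mid-underside, z up.
- slide_box: White closed slide box, 80 by 152 by 31 mm, loose bystander near the tray; origin mid-underside.
- bottle: Amber reagent bottle, 66 mm wide, 150 mm tall, loose bystander; origin mid-underside.
- dishes: Stack of clear culture dishes, 90 mm wide, 44 mm tall, loose bystander; origin mid-underside.
Things that resemble listed ones, but are neither listed nor needed, are in the scene too. There is more than one size of the tray; the job needs the smaller.

How it is judged:
By the outcome, as a careful person would: the job done as asked, in the order asked, and still so for the second after the job is handed in, with the robot touching nothing.
It also fails if it takes over 67 s, if anything falls off the work surface, if the arm or the gripper's body presses on something with over 40 N, if the wrist force passes 120 N, or if a joint passes its speed limit or range.

## Robot

A 6-joint arm with a two-finger parallel gripper is mounted at the origin on the work surface. World frame = base frame: x ahead of the robot, y to its left, z up, the work surface at z = 0. Lengths are in mm, angles in rad, forces in N, time in s.
With the tool pointing down it reaches from about 350 to 975 mm from the base axis. Payload 7.1 kg.
Tool frame: the origin (TCP) lies at the very end of the fingers, on their centre line; the grasp point (between the pads) lies 19 mm behind it; z points along the fingers, y is the direction in which the jaws open and shut (so a half turn about z gives the same grasp; the last joint's range is limited). The gripper opens to 88 mm and grips with 3 to 60 N. Pads are 20 mm wide; open, the fingers measure 115 mm over their backs; the gripper's body (75 mm by 178 mm) begins 61 mm behind the grasp point.
Start: joints at [-1.263, 0.423, 1.63, -0, 1.089, -0.019], TCP at [200.651, -591.899, 222.675] pointing down, gripper open.
Joint ranges: [-3, 3], [-0.9, 2.11], [0.09, 2.58], [-1.31, 4.45], [0.11, 2.69], [-2.54, 2.54]. Speed limits (rad/s): [2.39, 2.39, 3.01, 3.14, 3.14, 3.14].

## Interface

Orientations are given as a rotation vector (axis times angle).
In Python, from workcell import ctrl, imaging gives the robot as it stands. The module is installed in compiled form; this text tells all that it offers.
- The arm moves only by the shell command python3 -m pendant 'ROWS'. ROWS is JSON, a list of rows, each an object with "turn": the turn, a rotation vector about the world's x, y, z in rad, a list of three; "dp": the shift along the world's x, y, z in m, a list of three; "claw": the finger opening in m, from 0 to 0.0878. A call has 1 to 8 rows; each row is the pose to reach, as a shift and turn from the pose commanded when the call began; what a row does not reach only later rows make up. A row lasts 1/10 s, in which the tool goes at most 50 mm and 8.59 degrees, less where a joint would pass 70% of its speed; a pose out of reach is approached as far as the arm can. A call with a gripper value outside its range is refused whole. The fingers move at their own pace and stop on an object; the grip force is fixed at half the most. Time passes only in rows, so rows that repeat a pose let the fingers close. It gives the time, the measured TCP pose, the force and the opening at its end, in the units of the state.
- ctrl.get_obs(): the state, without advancing time (a new reading comes with each control period).
- imaging.get_image(name): name is "side" or "top" or "wrist"; returns a dict with "pixels" (480x640x3 uint8, blue, green, red), "fov_y" (degrees; the focal length in pixels is half the picture's height over the tangent of half this angle, whatever the lens; pixels are square), "cx", "cy" (the principal point, pixels), "k1" (the pictures are not rectified: a ray, as slopes to the right and down, at radius r is drawn at 1 + k1 r^2 times it, then the intrinsics apply), "xyz" and "rotation" of the camera in the world. Camera axes: x right, y up, looking along -z (the intrinsics and any distortion apply to the point x, -y, -z); pixel columns grow to the right and rows downward; lengths in mm; the calibration is good to about 2 mm. A picture is of the moment at which its call begins. There is no depth.
- ctrl.close_job(): hands the job in, once; it reports no verdict.
The state is a dict: "t": time; "qpos": joint angles; "qvel": joint speeds; "joint_torque": joint torques, N m; "ee_pos": TCP position; "orientation": TCP orientation; "ft_force": force on the tool from outside, world axes, zero at the start; "moment": the same for the moment, N m; "width": finger opening in mm.
Only numpy, scipy, OpenCV 4.12 (cv2) and the standard library are available. Lean on these libraries where they do the work, as an engineer would, in place of code of your own. Each camera call takes 0.05 s, during which the arm holds its last target.

## Working session

There is one attempt and no reset: what is moved stays moved. The work goes in short steps, Python scripts to look and compute and a shell command to move; the robot and the scene stay as the last step left them, time stands still between calls to the robot, and variables do not carry over. Pictures are saved under pics/ and viewed, and the job is handed in when it is done.

```bash
mkdir -p pics; ls
python3 - <<'E'
from workcell import ctrl, imaging
import cv2
o=ctrl.get_obs(); print({k:o[k] for k in ('t','ee_pos','orientation','ft_force','width')})
for n in ('side','top','wrist'):
    d=imaging.get_image(n); cv2.imwrite(f'pics/{n}0.png',d['pixels'])
    print(n,{k:d[k] for k in d if k!='pixels'})
E
```

```text
pics
{'t': 0.0, 'ee_pos': array([ 200.49013723, -591.40538349,  221.91735426]), 'orientation': array([-3.09827763e+00, -5.10868785e-01,  3.46576486e-04]), 'ft_force': array([-0.1325489 , -0.29074177, -0.13604797]), 'width': 87.7873773300501}
side {'fov_y': 48.940934219758, 'cx': 322.67075569659016, 'cy': 230.56368295453396, 'k1': -0.027292240399172163, 'xyz': array([-70.99057886, 819.02221558, 974.90249251]), 'rotation': array([ 0.36915781, -0.98552599, -2.21759739])}
top {'fov_y': 49.63952897744092, 'cx': 331.10409286520473, 'cy': 240.56634464188056, 'k1': -0.03773626598554567, 'xyz': array([ 441.03524143,   93.52410189, 1461.99822416]), 'rotation': array([ 0.10779799, -0.07398584, -1.55242099])}
wrist {'fov_y': 61.5316078900478, 'cx': 315.8195200636081, 'cy': 239.09816921989704, 'k1': -0.07378865107215628, 'xyz': array([ 262.39001752, -569.9192573 ,  384.3662293 ]), 'rotation': array([-0.2134694 ,  0.15576069, -1.23711994])}
```

View pics/side0.png

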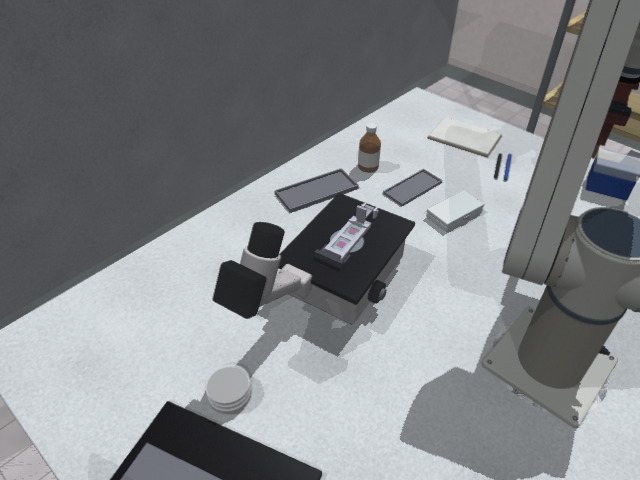

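View pics/top0.png

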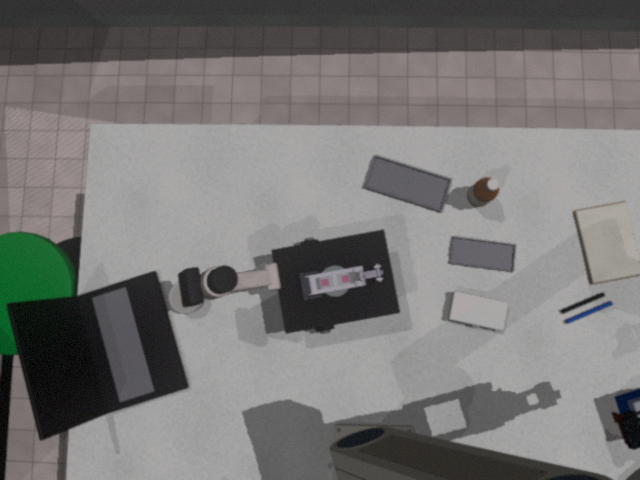

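View pics/wrist0.png

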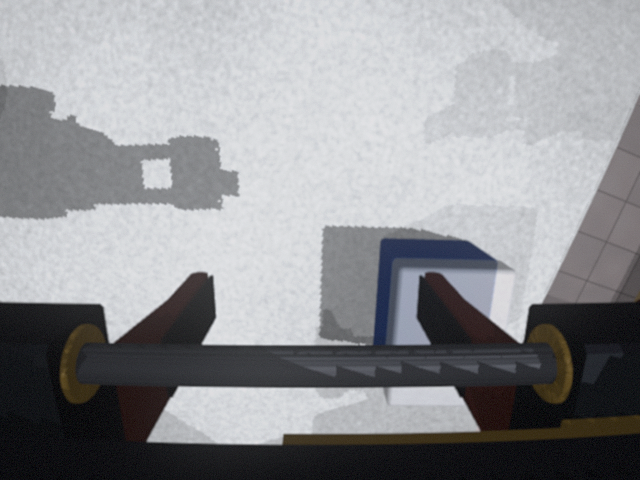

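The side view shows the stage at about (350,240). The large tray is at (317,190), the small tray at (412,187) and the slide box at (455,211). In the top view the stage is at (336,281), with the finger at its right end near (375,273). The candidate trays there are the large one at (407,184) and the small one at (482,254). The white box is at (478,310), and a pad at (607,242) is not a tray. I'll zoom in to measure.

```bash
cat > h.py <<'E'
import numpy as np, cv2
from scipy.spatial.transform import Rotation as R
from workcell import ctrl, imaging
def K(d):
    f=240/np.tan(np.radians(d['fov_y'])/2); return f
def ray(d,u,v):
    f=K(d); a=np.array([(u-d['cx'])/f,(v-d['cy'])/f]); s=a.copy()
    for _ in range(30): s=a/(1+d['k1']*(s@s))
    return R.from_rotvec(d['rotation']).apply([s[0],-s[1],-1.])
def onz(d,u,v,z):
    r=ray(d,u,v); c=np.array(d['xyz']); return c+r*(z-c[2])/r[2]
def proj(d,P):
    P=np.atleast_2d(P); q=R.from_rotvec(d['rotation']).inv().apply(P-np.array(d['xyz']))
    s=np.c_[q[:,0]/-q[:,2],-q[:,1]/-q[:,2]]; s=s*(1+d['k1']*(s**2).sum(1))[:,None]
    return s*K(d)+[d['cx'],d['cy']]
def crop(px,x0,y0,x1,y1,k,name):
    c=cv2.resize(px[y0:y1,x0:x1],None,fx=k,fy=k,interpolation=cv2.INTER_CUBIC); cv2.imwrite('pics/'+name,c)
E
python3 - <<'E'
from h import *
d=imaging.get_image('top'); p=d['pixels']
crop(p,262,222,412,342,5,'t_stage.png'); crop(p,440,225,530,335,5,'t_tray.png')
d=imaging.get_image('side'); p=d['pixels']
crop(p,270,160,490,320,3.6,'s_stage.png')
E
```

```text
(no output)
```

View pics/t_stage.png

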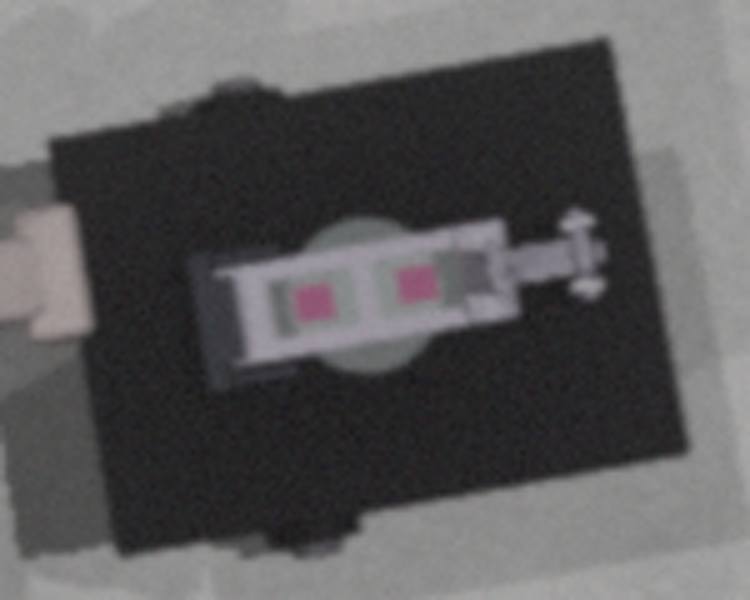

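View pics/t_tray.png

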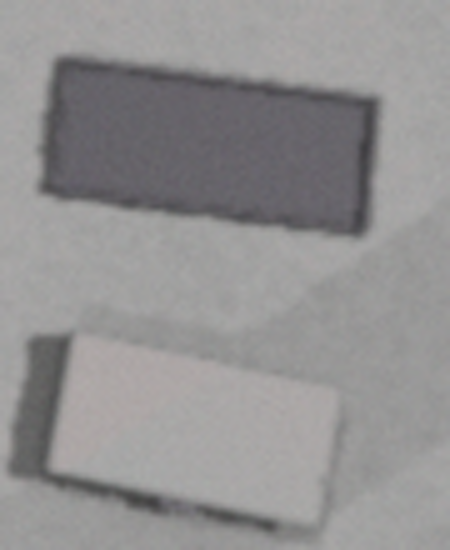

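View pics/s_stage.png

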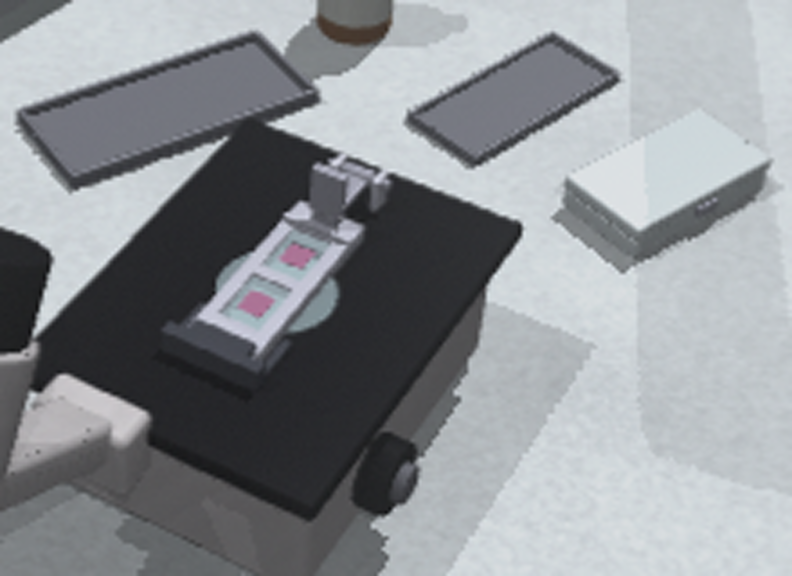

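The top crop shows the stage corners at about (50,140), (608,40), (688,452) and (122,555). The small tray's rim corners are at (58,62), (377,97), (365,235) and (45,192). The finger is down over the carrier's right end. I'll fit the poses from both views.

```bash
cat > fit.py <<'E'
from h import *
from scipy.optimize import least_squares
T=imaging.get_image('top'); S=imaging.get_image('side')
def un(l,x0,y0,k): return (np.array(l,float)+.5)/k-.5+[x0,y0]
def fit(items,name,x0):
    def pts(p,loc):
        c,s=np.cos(p[2]),np.sin(p[2]); l=np.array(loc,float)
        return np.c_[p[0]+c*l[:,0]-s*l[:,1],p[1]+s*l[:,0]+c*l[:,1],l[:,2]]
    f=lambda p:np.concatenate([(proj(d,pts(p,loc))-uv).ravel() for d,uv,loc in items])
    r=least_squares(f,x0,x_scale=[100,100,1]); print(name,r.x.round(3)); print(r.fun.reshape(-1,2).round(1).tolist()); return r.x
C=lambda a,b,z:[(a,b,z),(a,-b,z),(-a,-b,z),(-a,b,z)]
t=un([(50,140),(608,40),(688,452),(122,555)],262,222,5)
s=un([(248,122),(520,225),(310,515)],270,160,3.6)
i1=(T,t,C(110,150,120)); i2=(S,s,C(110,150,120)[1:])
for nm,it in (('scope both',[i1,i2]),('scope top',[i1]),('scope side',[i2])): fit(it,nm,[500,100,.1])
t=un([(58,62),(377,97),(365,235),(45,192)],440,225,5)
s=un([(553,35),(618,75),(472,158),(408,118)],270,160,3.6)
# side: far(-y) corners on top
j1=(T,t,C(39,90,10)); j2=(S,s,[(39,-90,10),(-39,-90,10),(-39,90,10),(39,90,10)])
for nm,it in (('tray both',[j1,j2]),('tray top',[j1]),('tray side',[j2])): fit(it,nm,[500,-200,0])
t=un([(75,332),(342,388),(322,528),(50,470)],440,225,5)
fit([(T,t,C(40,76,31))],'box',[400,-200,0])
print(onz(T,487,187,150)[:2])
E
python3 fit.py
```

```text
scope both [4.93032e+02 1.13141e+02 1.95000e-01]
[[-1.2, -0.3], [0.5, -0.8], [0.7, 0.6], [-1.5, 0.9], [-0.6, -1.4], [1.0, -0.0], [0.2, -0.7]]
scope top [4.93394e+02 1.12190e+02 1.96000e-01]
[[-0.8, -0.3], [0.8, -1.0], [1.1, 0.4], [-1.1, 0.8]]
scope side [4.91947e+02 1.15165e+02 1.96000e-01]
[[-0.8, -0.9], [0.8, 0.5], [-0.0, 0.1]]
tray both [ 5.78584e+02 -2.96962e+02 -1.13000e-01]
[[0.3, -0.8], [0.2, 0.3], [0.1, 0.3], [-0.0, 0.7], [-0.9, -0.4], [0.4, 0.1], [0.6, 1.1], [-0.9, -0.7]]
tray top [ 5.78934e+02 -2.96637e+02 -1.07000e-01]
[[0.0, -0.8], [0.0, 0.0], [0.0, -0.0], [-0.1, 0.7]]
tray side [ 5.78266e+02 -2.97521e+02 -1.21000e-01]
[[-0.4, -0.4], [0.7, 0.2], [0.5, 0.9], [-0.8, -0.9]]
box [ 4.21746e+02 -2.81133e+02 -1.89000e-01]
[[-0.3, -0.6], [1.0, -0.5], [-0.0, 0.5], [-0.6, 0.6]]
[ 738.41159602 -275.1542358 ]
```

```bash
python3 -m pendant '[{"dp":[0.150,0.320,0.05],"turn":[0,0,0.72],"claw":0.0878},{"dp":[0.150,0.320,0.05],"turn":[0,0,0.72],"claw":0.0878},{"dp":[0.150,0.320,0.05],"turn":[0,0,0.72],"claw":0.0878},{"dp":[0.150,0.320,0.05],"turn":[0,0,0.72],"claw":0.0878},{"dp":[0.150,0.320,0.05],"turn":[0,0,0.72],"claw":0.0878},{"dp":[0.150,0.320,0.05],"turn":[0,0,0.72],"claw":0.0878},{"dp":[0.150,0.320,0.05],"turn":[0,0,0.72],"claw":0.0878},{"dp":[0.150,0.320,0.05],"turn":[0,0,0.72],"claw":0.0878}]'
```

```text
t: 1.15
ee_pos: [352.1, -268.3, 273.6]
orientation: [2.717, 1.576, 0.002]
ft_force: [-0.0, -0.6, 0.7]
width: 87.6
```

```bash
python3 -m pendant '[{"dp":[0.150,0.320,0.02],"turn":[0,0,0.719],"claw":0.0878},{"dp":[0.150,0.320,0.02],"turn":[0,0,0.719],"claw":0.0878},{"dp":[0.150,0.320,0.02],"turn":[0,0,0.719],"claw":0.0878},{"dp":[0.150,0.320,0.02],"turn":[0,0,0.719],"claw":0.0878},{"dp":[0.150,0.320,0.02],"turn":[0,0,0.719],"claw":0.0878},{"dp":[0.150,0.320,0.02],"turn":[0,0,0.719],"claw":0.0878},{"dp":[0.150,0.320,0.02],"turn":[0,0,0.719],"claw":0.0878},{"dp":[0.150,0.320,0.02],"turn":[0,0,0.719],"claw":0.0878}]'
python3 - <<'E'
from h import *
o=ctrl.get_obs(); print(o['t'],o['ee_pos'],o['orientation'],o['qpos'],o['ft_force'])
d=imaging.get_image('wrist'); cv2.imwrite('pics/w1.png',d['pixels']); print(d['xyz'],d['rotation'])
E
```

```text
t: 1.95
ee_pos: [503.0, 51.8, 293.1]
orientation: [1.989, 2.431, 0.003]
ft_force: [0.4, -0.9, -0.2]
width: 88.0
1.95 [502.9725296   51.83851121 293.06845761] [1.98892036 2.43056535 0.00332811] [ 7.86422426e-02  1.63382194e-01  1.81965570e+00  9.32018408e-04
  1.15638245e+00 -1.20933392e-01] [ 0.424813   -0.87395085 -0.17239798]
[488.2096856  117.32057624 455.48326025] [-0.24529673 -0.02663314  0.19788698]
```

View pics/w1.png

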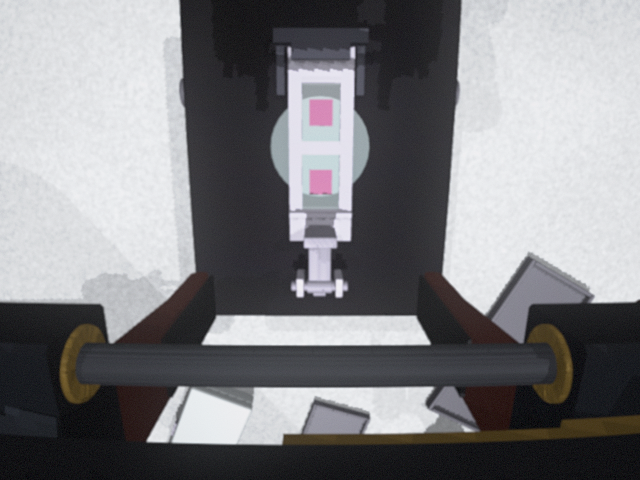

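The wrist view shows the finger pivot ears at about (320,288), the tab top edge near (320,242), the carrier's sides at x 289 to 354, and the dark lip at (320,37). I'll crop it for an exact fit.

Run:
```python
from h import *
d=imaging.get_image('wrist'); crop(d['pixels'],250,160,400,320,3.75,'w1c.png')
# predicted points
c,s=np.cos(.195),np.sin(.195)
f=lambda l:(493+c*l[0]-s*l[1],113.1+s*l[0]+c*l[1],l[2])
L=dict(tabL=(-12,-66,176),tabR=(12,-66,176),earL=(-19,-112,146),earR=(19,-112,146),cNL=(-25,-75,132),cNR=(25,-75,132),lipL=(-22,65,137.5),lipR=(22,65,137.5),stNL=(-110,-150,120),stNR=(110,-150,120))
for k,v in L.items(): print(k,proj(d,f(v)).round(1), ((proj(d,f(v))-[250,160])*3.75).round(0))
```

```text
tabL [[305.4 238.3]] [[208. 294.]]
tabR [[339.  238.4]] [[334. 294.]]
earL [[297.8 284.2]] [[179. 466.]]
earR [[344.5 284.3]] [[354. 466.]]
cNL [[291.  235.9]] [[154. 285.]]
cNR [[351.6 236.1]] [[381. 285.]]
lipL [[292.8  53.6]] [[ 161. -399.]]
lipR [[352.4  53.9]] [[ 384. -398.]]
stNL [[199.1 312.8]] [[-191.  573.]]
stNR [[441.5 313.6]] [[718. 576.]]
```

View pics/w1c.png

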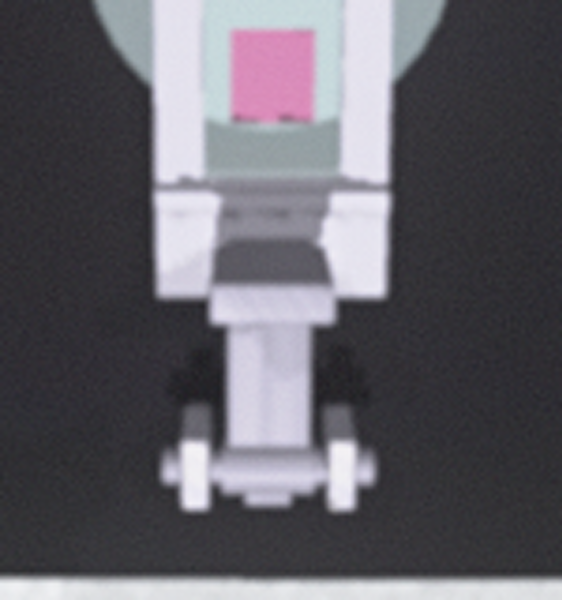

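The wrist view agrees with the fit to 1–3 mm (tab top face at crop (273,304)). I'm descending to straddle the tab, then pinching.

```bash
python3 -m pendant '[{"dp":[0.0035,-0.0055,-0.05],"turn":[0,0,-0.004],"claw":0.06},{"dp":[0.0035,-0.0055,-0.10],"turn":[0,0,-0.004],"claw":0.06},{"dp":[0.0035,-0.0055,-0.12],"turn":[0,0,-0.004],"claw":0.06},{"dp":[0.0035,-0.0055,-0.137],"turn":[0,0,-0.004],"claw":0.06},{"dp":[0.0035,-0.0055,-0.137],"turn":[0,0,-0.004],"claw":0.06}]'
python3 - <<'E'
from h import *
d=imaging.get_image('wrist'); cv2.imwrite('pics/w2.png',d['pixels'])
E
```

```text
t: 2.55
ee_pos: [501.8, 40.6, 153.5]
orientation: [-2.0, -2.418, 0.006]
ft_force: [0.1, -0.2, 0.8]
width: 60.1
```

View pics/w2.png

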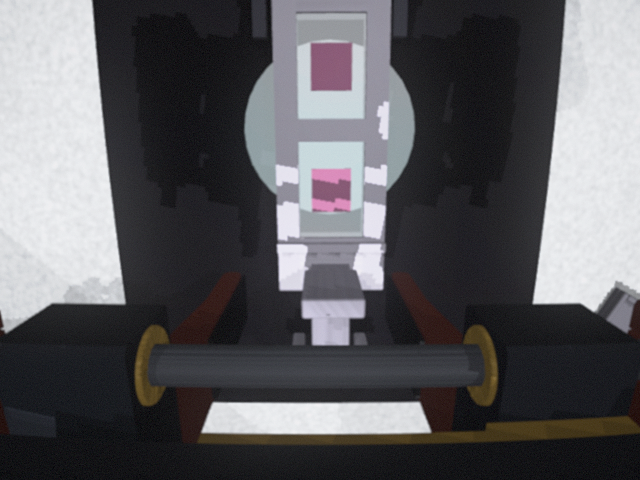

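```bash
python3 -m pendant '[{"dp":[0,0,0],"turn":[0,0,0],"claw":0.06}]'; python3 -m pendant '[{"dp":[0,0,0],"turn":[0,0,0],"claw":0.06}]'
python3 - <<'E'
from h import *
for i in range(3):
    d=imaging.get_image('wrist');o=ctrl.get_obs(); print(o['ee_pos'],d['xyz'],o['qpos'])
P=d
c,s=np.cos(.195),np.sin(.195)
for n in ((-12,-68,176),(12,-68,176)):
    print(proj(d,(493.4+c*n[0]-s*n[1],113.2+s*n[0]+c*n[1],n[2])))
# tab top edge pixels -> micro coords
for u,v in ((302,293),(365,293),(302,305),(365,305)):
    p=onz(d,u,v,176); q=p[:2]-[493,113.1]; print(p.round(1),(c*q[0]+s*q[1]).round(1),(-s*q[0]+c*q[1]).round(1))
E
```

```text
t: 2.7
ee_pos: [504.5, 41.6, 156.5]
orientation: [2.001, 2.421, 0.001]
ft_force: [0.8, 0.3, 0.2]
width: 59.9
t: 2.8
ee_pos: [504.9, 42.1, 156.9]
orientation: [1.999, 2.421, 0.002]
ft_force: [0.3, -0.3, -0.2]
width: 60.3
[504.88330998  42.26385954 156.87881221] [490.70736037 107.80311741 319.27680836] [ 6.00604063e-02  3.44084433e-01  1.94026402e+00 -7.53874199e-05
  8.55056274e-01 -1.30402681e-01]
[504.7325914   42.43976465 156.73474505] [490.65876025 107.98453888 319.23019888] [ 6.04126915e-02  3.44245476e-01  1.94046172e+00 -4.86538664e-05
  8.54975726e-01 -1.30400219e-01]
[504.66950805  42.51280403 156.58157124] [490.58236759 108.12814409 319.10498668] [ 6.05596849e-02  3.44493068e-01  1.94054989e+00 -3.88586745e-05
  8.54839371e-01 -1.30342641e-01]
[[294.33270572 308.56848259]]
[[356.85841469 308.23289039]]
[496.5  51.  176. ] -8.6 -61.6
[520.   55.5 176. ] 15.4 -61.7
[497.4  46.2 176. ] -8.6 -66.5
[521.1  50.7 176. ] 15.5 -66.7
```

Run:
```python
from h import *
d=imaging.get_image('wrist');o=ctrl.get_obs(); print(o['ee_pos'],d['xyz'],d['rotation']); cv2.imwrite('pics/w3.png',d['pixels'])
crop(d['pixels'],220,200,420,350,4,'w3c.png')
```

```text
[504.53997928  42.58399979 156.40975948] [490.50108674 108.23699051 318.94168179] [-0.24628325 -0.02513771  0.18969309]
```

View pics/w3.png

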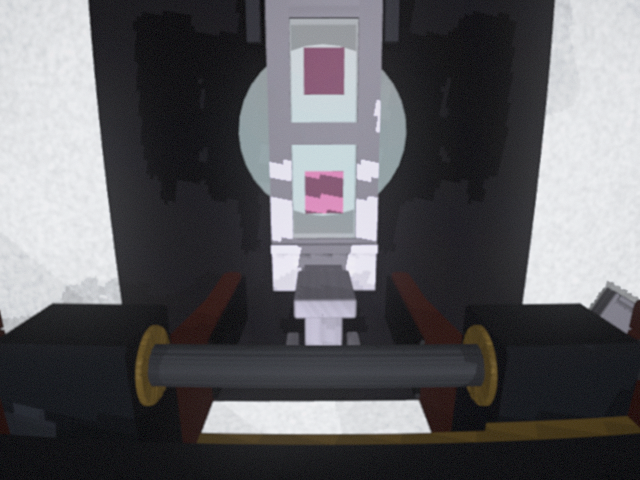

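View pics/w3c.png

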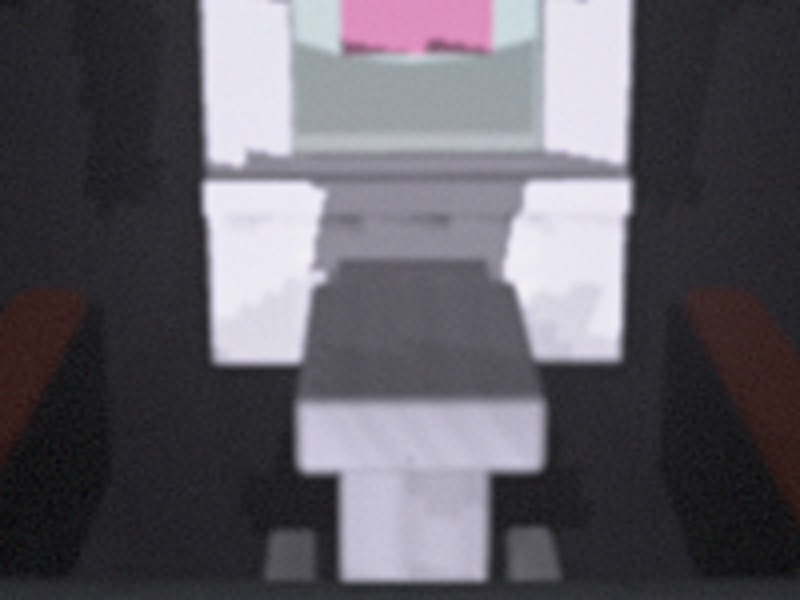

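```bash
python3 -m pendant '[{"dp":[0.002,0.004,0],"turn":[0,0,0],"claw":0.06},{"dp":[0.002,0.004,0],"turn":[0,0,0],"claw":0.06},{"dp":[0.002,0.004,0],"turn":[0,0,0],"claw":0.03},{"dp":[0.002,0.004,0],"turn":[0,0,0],"claw":0.01},{"dp":[0.002,0.004,0],"turn":[0,0,0],"claw":0.01},{"dp":[0.002,0.004,0],"turn":[0,0,0],"claw":0.01}]'
```

```text
t: 3.6
ee_pos: [506.1, 46.6, 155.6]
orientation: [-1.999, -2.423, 0.0]
ft_force: [-0.3, 0.6, 0.3]
width: 31.6
```

```bash
python3 -m pendant '[{"dp":[0,0,0],"turn":[0,0,0],"claw":0.01},{"dp":[0,0,0],"turn":[0,0,0],"claw":0.01},{"dp":[0,0,0],"turn":[0,0,0],"claw":0.01},{"dp":[0,0,0],"turn":[0,0,0],"claw":0.01}]'
```

```text
t: 4.0
ee_pos: [507.1, 46.7, 155.8]
orientation: [1.999, 2.422, 0.002]
ft_force: [5.0, 0.5, -4.1]
width: 23.9
```

Gripped at 24 mm, which is the tab's width. Starting the swing, slowly at first.

```bash
python3 -m pendant '[{"dp":[0.001,-0.0043,0.006],"turn":[0,0,0],"claw":0.01},{"dp":[0.0017,-0.0086,0.011],"turn":[0,0,0],"claw":0.01},{"dp":[0.0028,-0.014,0.0155],"turn":[0,0,0],"claw":0.01},{"dp":[0.0039,-0.0198,0.0193],"turn":[0,0,0],"claw":0.01},{"dp":[0.0039,-0.0198,0.0193],"turn":[0,0,0],"claw":0.01}]'
python3 - <<'E'
from h import *
d=imaging.get_image('wrist');cv2.imwrite('pics/w4.png',d['pixels'])
E
```

```text
t: 4.5
ee_pos: [511.0, 27.2, 175.3]
orientation: [2.0, 2.422, 0.004]
ft_force: [4.5, 4.3, -2.4]
width: 23.3
```

View pics/w4.png

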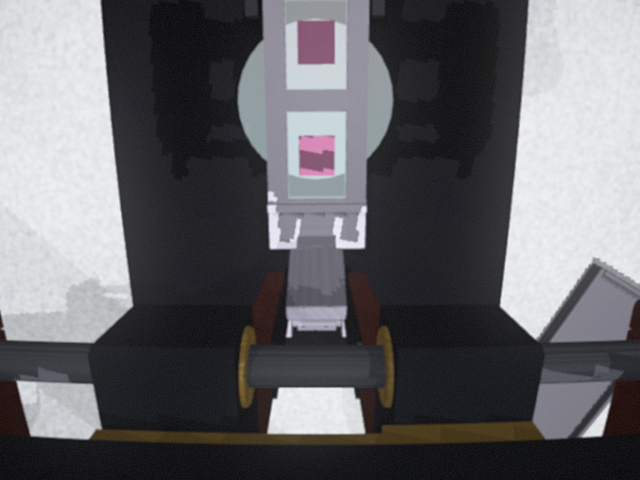

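The wrist view shows the tab tilting up between the pads at (318,290), with the carrier still in place. Continuing the arc.

```bash
python3 -m pendant '[{"dp":[0.0013,-0.0062,0.003],"turn":[0,0,0],"claw":0.01},{"dp":[0.0026,-0.0129,0.005],"turn":[0,0,0],"claw":0.01},{"dp":[0.0053,-0.0266,0.0066],"turn":[0,0,0],"claw":0.01},{"dp":[0.008,-0.040,0.0044],"turn":[0,0,0],"claw":0.01},{"dp":[0.0105,-0.0528,-0.0013],"turn":[0,0,0],"claw":0.01},{"dp":[0.0112,-0.056,-0.0035],"turn":[0,0,0],"claw":0.01},{"dp":[0.0112,-0.056,-0.0035],"turn":[0,0,0],"claw":0.01}]'
python3 - <<'E'
from h import *
d=imaging.get_image('side');crop(d['pixels'],290,150,450,270,5,'s5.png')
E
```

```text
t: 5.25
ee_pos: [522.8, -31.0, 173.1]
orientation: [1.997, 2.42, 0.001]
ft_force: [1.2, -6.6, 12.5]
width: 23.3
```

View pics/s5.png

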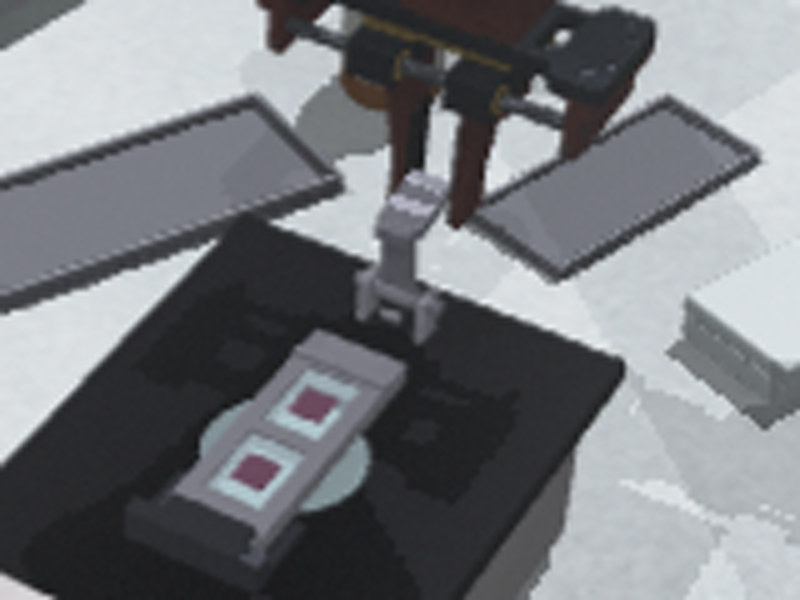

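The side crop shows the finger arm upright at (400,260) and the carrier unmoved. Releasing and lifting.

```bash
python3 -m pendant '[{"dp":[0,0,0],"turn":[0,0,0],"claw":0.085},{"dp":[0,0,0],"turn":[0,0,0],"claw":0.085},{"dp":[0,0,0],"turn":[0,0,0],"claw":0.085},{"dp":[0,0,0],"turn":[0,0,0],"claw":0.085},{"dp":[0,0,0.04],"turn":[0,0,0],"claw":0.085},{"dp":[0,0,0.08],"turn":[0,0,0],"claw":0.085}]'
python3 -m pendant '[{"dp":[-0.0285,0.141,0.02],"turn":[0,0,0],"claw":0.085},{"dp":[-0.0285,0.141,0.02],"turn":[0,0,0],"claw":0.085},{"dp":[-0.0285,0.141,0.01],"turn":[0,0,0],"claw":0.085},{"dp":[-0.0285,0.141,0],"turn":[0,0,0],"claw":0.085},{"dp":[-0.0285,0.141,-0.04],"turn":[0,0,0],"claw":0.085},{"dp":[-0.0285,0.141,-0.05],"turn":[0,0,0],"claw":0.085},{"dp":[-0.0285,0.141,-0.05],"turn":[0,0,0],"claw":0.085},{"dp":[-0.0285,0.141,-0.05],"turn":[0,0,0],"claw":0.085}]'
python3 - <<'E'
from h import *
d=imaging.get_image('wrist');cv2.imwrite('pics/w6.png',d['pixels']); print(d['xyz'],d['rotation'])
o=ctrl.get_obs(); print(o['ee_pos'])
d=imaging.get_image('side');cv2.imwrite('pics/s6.png',d['pixels'])
E
```

```text
t: 5.9
ee_pos: [520.0, -28.9, 251.1]
orientation: [-1.997, -2.421, 0.004]
ft_force: [1.1, 0.5, -0.6]
width: 67.7
t: 6.7
ee_pos: [493.2, 111.3, 202.0]
orientation: [-2.001, -2.422, 0.0]
ft_force: [0.5, 0.9, -0.0]
width: 85.0
[479.41715837 177.06154832 364.34106883] [-0.24625234 -0.02328518  0.189104  ]
[493.62114945 111.41569665 202.46393714]
```

View pics/w6.png

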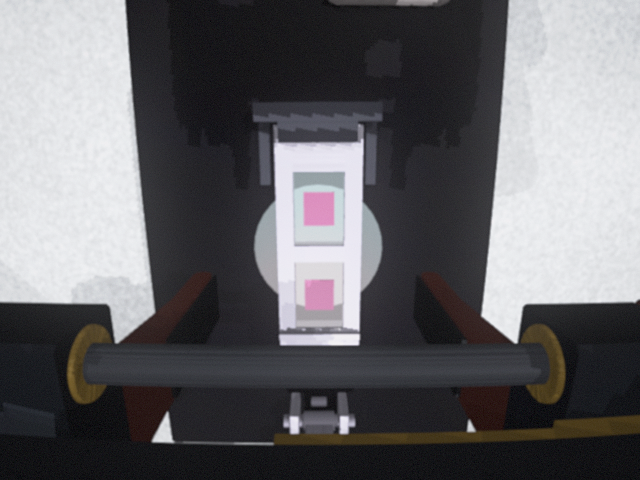

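View pics/s6.png

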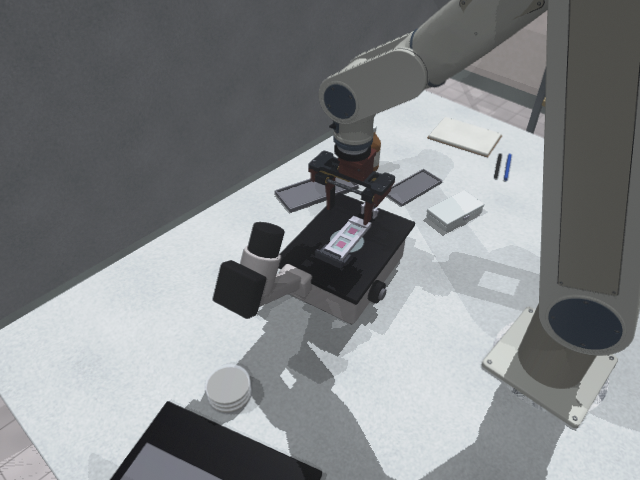

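The wrist view shows the carrier centred at column 319 with its mid bar at (319,252), the lip front edge near (318,140), and the finger standing clear at (320,400).

Run:
```python
from h import *
d=imaging.get_image('wrist');o=ctrl.get_obs(); print(o['ee_pos'],o['orientation'])
c,s=np.cos(.195),np.sin(.195)
for u,v,z in ((274,180,132),(362,180,132),(279,300,132),(361,300,132),(319,248,132),(277,143,137),(362,143,137),(319,331,136),(319,345,132)):
    p=onz(d,u,v,z); q=p[:2]-[493.8,111.2]; print((u,v),p.round(1),(c*q[0]+s*q[1]).round(1),(-s*q[0]+c*q[1]).round(1))
crop(d['pixels'],240,90,400,350,2.3,'w6c.png')
```

```text
[493.71520369 111.57773158 202.69443591] [1.99955554 2.42140677 0.00253231]
(274, 180) [460.8 149.5 132. ] -24.9 44.0
(362, 180) [510.6 159.1 132. ] 25.8 43.7
(279, 300) [476.   76.9 132. ] -24.1 -30.2
(361, 300) [526.1  86.5 132. ] 26.9 -30.5
(319, 248) [494.  114.5 132. ] 0.9 3.2
(277, 143) [459.5 170.5 137. ] -22.2 64.9
(362, 143) [505.6 179.4 137. ] 24.8 64.7
(319, 331) [504.1  62.8 136. ] 0.7 -49.4
(319, 345) [506.4  51.1 132. ] 0.7 -61.4
```

View pics/w6c.png

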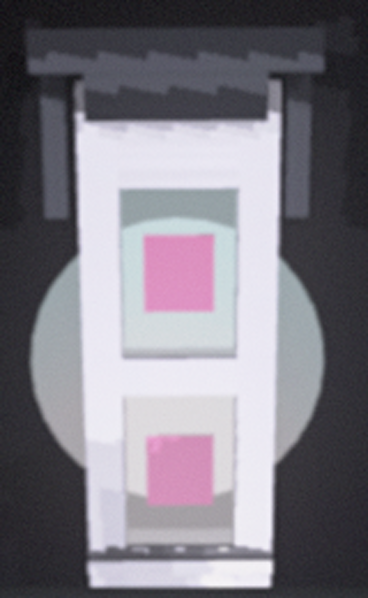

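```bash
python3 -m pendant '[{"dp":[0.001,0.0008,-0.04],"turn":[0,0,0.015],"claw":0.085},{"dp":[0.001,0.0008,-0.06],"turn":[0,0,0.015],"claw":0.075},{"dp":[0.001,0.0008,-0.074],"turn":[0,0,0.015],"claw":0.065},{"dp":[0.001,0.0008,-0.074],"turn":[0,0,0.015],"claw":0.065},{"dp":[0.001,0.0008,-0.074],"turn":[0,0,0.015],"claw":0.065},{"dp":[0.001,0.0008,-0.074],"turn":[0,0,0.015],"claw":0.065},{"dp":[0.001,0.0008,-0.074],"turn":[0,0,0.015],"claw":0.065}]'
python3 - <<'E'
from h import *
d=imaging.get_image('wrist');cv2.imwrite('pics/w7.png',d['pixels']);o=ctrl.get_obs(); print(o['ee_pos'],o['orientation'],o['ft_force'])
d=imaging.get_image('side');crop(d['pixels'],290,180,410,280,6,'s7.png')
E
```

```text
t: 7.55
ee_pos: [494.5, 112.7, 128.6]
orientation: [1.98, 2.437, 0.003]
ft_force: [0.3, -0.6, -0.4]
width: 64.4
[494.38914697 112.70859275 128.43445223] [1.98062756e+00 2.43713906e+00 2.18045180e-03] [-0.29819227  0.93243462  0.27093266]
```

View pics/w7.png

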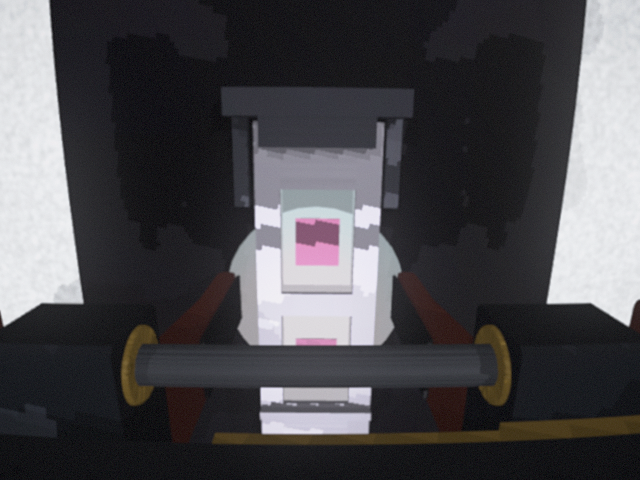

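View pics/s7.png

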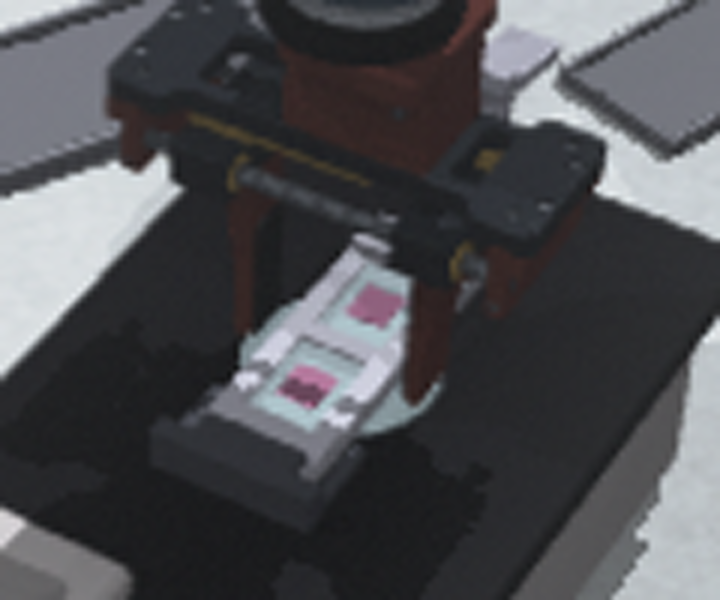

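The fingers straddle the carrier evenly (inner edges at 235 and 400, carrier centre at 316). The finger is up behind the gripper at (520,50) in the side crop. Closing.

```bash
python3 -m pendant '[{"dp":[0,0,-0.0008],"turn":[0,0,0],"claw":0.055},{"dp":[0,0,-0.0008],"turn":[0,0,0],"claw":0.045},{"dp":[0,0,-0.0008],"turn":[0,0,0],"claw":0.04},{"dp":[0,0,-0.0008],"turn":[0,0,0],"claw":0.04},{"dp":[0,0,-0.0008],"turn":[0,0,0],"claw":0.04},{"dp":[0,0,-0.0008],"turn":[0,0,0],"claw":0.04}]'
```

```text
t: 8.25
ee_pos: [493.9, 112.6, 126.8]
orientation: [1.981, 2.438, 0.0]
ft_force: [-0.7, 0.5, 2.7]
width: 49.5
```

Gripped at 49.5 mm. Drawing 16 mm towards -y.

```bash
python3 -m pendant '[{"dp":[0.0008,-0.0039,0],"turn":[0,0,0],"claw":0.04},{"dp":[0.0016,-0.0078,0],"turn":[0,0,0],"claw":0.04},{"dp":[0.0024,-0.0118,0],"turn":[0,0,0],"claw":0.04},{"dp":[0.0032,-0.0157,0],"turn":[0,0,0],"claw":0.04},{"dp":[0.0032,-0.0157,0],"turn":[0,0,0],"claw":0.04},{"dp":[0.0032,-0.0157,0],"turn":[0,0,0],"claw":0.04}]'
python3 - <<'E'
from h import *
d=imaging.get_image('wrist');cv2.imwrite('pics/w8.png',d['pixels']);o=ctrl.get_obs(); print(o['ee_pos'],o['moment'])
E
```

```text
t: 8.85
ee_pos: [497.2, 96.2, 126.8]
orientation: [1.981, 2.437, -0.001]
ft_force: [-0.2, -3.4, 2.8]
width: 49.4
[497.1771807   96.28330971 126.75444651] [-0.59401641 -0.21986623 -0.00469987]
```

View pics/w8.png

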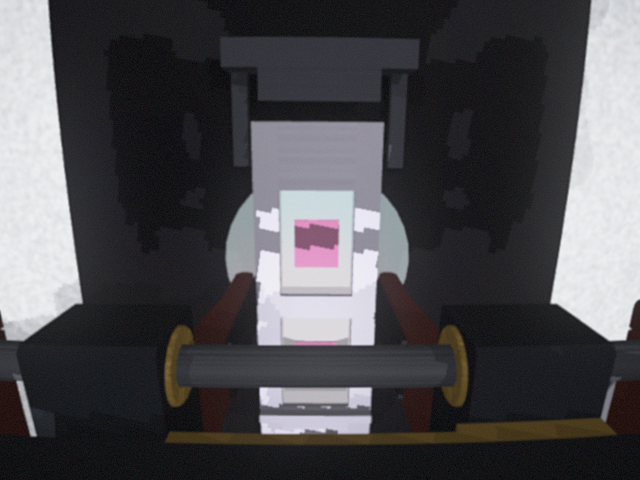

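The carrier's end (row 122) is clear of the lip front (row 102). Lifting vertically.

```bash
python3 -m pendant '[{"dp":[0,0,0.004],"turn":[0,0,0],"claw":0.04},{"dp":[0,0,0.012],"turn":[0,0,0],"claw":0.04},{"dp":[0,0,0.025],"turn":[0,0,0],"claw":0.04},{"dp":[0,0,0.045],"turn":[0,0,0],"claw":0.04},{"dp":[0,0,0.07],"turn":[0,0,0],"claw":0.04},{"dp":[0,0,0.095],"turn":[0,0,0],"claw":0.04},{"dp":[0,0,0.115],"turn":[0,0,0],"claw":0.04},{"dp":[0,0,0.12],"turn":[0,0,0],"claw":0.04}]'
python3 - <<'E'
from h import *
d=imaging.get_image('wrist');cv2.imwrite('pics/w9.png',d['pixels']);o=ctrl.get_obs(); print(o['ee_pos'],o['moment'],o['width'],o['orientation'])
d=imaging.get_image('side');crop(d['pixels'],270,120,430,240,5,'s9.png')
E
```

```text
t: 9.7
ee_pos: [498.2, 97.3, 249.8]
orientation: [1.979, 2.436, 0.006]
ft_force: [0.3, -0.7, -1.2]
width: 49.5
[497.92380432  97.17026222 249.14086011] [-0.02124958 -0.13341338  0.01165609] 49.352906393119085 [1.97945422 2.43618079 0.00477713]
```

View pics/w9.png

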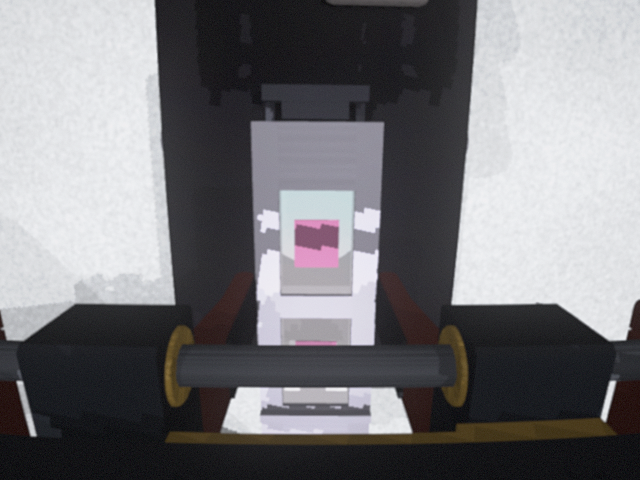

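View pics/s9.png

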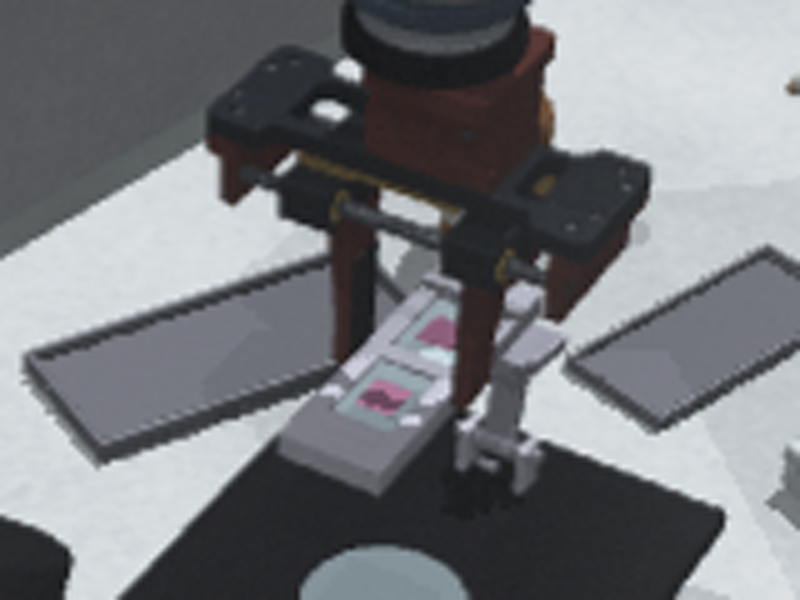

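The carrier hangs level: its end is at row 122, the same as on the stage. The finger stays up. Carrying it to the tray.

```bash
python3 -m pendant '[{"dp":[0.004,-0.018,0],"turn":[0,0,-0.02],"claw":0.04},{"dp":[0.011,-0.052,0],"turn":[0,0,-0.05],"claw":0.04},{"dp":[0.019,-0.091,0],"turn":[0,0,-0.08],"claw":0.04},{"dp":[0.027,-0.130,0],"turn":[0,0,-0.11],"claw":0.04},{"dp":[0.035,-0.169,0],"turn":[0,0,-0.14],"claw":0.04},{"dp":[0.043,-0.208,0],"turn":[0,0,-0.17],"claw":0.04},{"dp":[0.051,-0.247,0],"turn":[0,0,-0.20],"claw":0.04},{"dp":[0.059,-0.286,0],"turn":[0,0,-0.23],"claw":0.04}]'
python3 -m pendant '[{"dp":[0.008,-0.039,0],"turn":[0,0,-0.03],"claw":0.04},{"dp":[0.015,-0.073,-0.01],"turn":[0,0,-0.06],"claw":0.04},{"dp":[0.020,-0.097,-0.03],"turn":[0,0,-0.08],"claw":0.04},{"dp":[0.022,-0.1076,-0.06],"turn":[0,0,-0.088],"claw":0.04},{"dp":[0.022,-0.1076,-0.09],"turn":[0,0,-0.088],"claw":0.04},{"dp":[0.022,-0.1076,-0.11],"turn":[0,0,-0.088],"claw":0.04},{"dp":[0.022,-0.1076,-0.12],"turn":[0,0,-0.088],"claw":0.04},{"dp":[0.022,-0.1076,-0.12],"turn":[0,0,-0.088],"claw":0.04}]'
python3 -m pendant '[{"dp":[0,0,0],"turn":[0,0,0],"claw":0.04},{"dp":[0,0,0],"turn":[0,0,0],"claw":0.04},{"dp":[0,0,0],"turn":[0,0,0],"claw":0.04}]'
python3 - <<'E'
from h import *
d=imaging.get_image('wrist');cv2.imwrite('pics/w10.png',d['pixels']);o=ctrl.get_obs(); print(o['ee_pos'],o['width'],o['orientation'])
C=[(a,b,10) for a in(-39,39) for b in(90,-90)]
c,s=np.cos(-.113),np.sin(-.113)
print(proj(d,[(578.6+c*a-s*b,-297+s*a+c*b,z) for a,b,z in C]).round(1))
d=imaging.get_image('side');crop(d['pixels'],340,120,500,240,5,'s10.png')
d=imaging.get_image('top');crop(d['pixels'],420,210,540,300,6,'t10.png')
E
```

```text
t: 10.6
ee_pos: [555.2, -190.4, 245.1]
orientation: [-2.248, -2.191, 0.002]
ft_force: [0.3, 1.5, -1.4]
width: 49.9
t: 11.4
ee_pos: [576.5, -295.9, 124.2]
orientation: [-2.339, -2.091, 0.002]
ft_force: [0.6, -0.9, -1.1]
width: 49.7
t: 11.7
ee_pos: [578.7, -297.0, 128.0]
orientation: [2.341, 2.092, 0.001]
ft_force: [-0.5, 0.7, -1.4]
width: 49.7
[ 578.56095956 -296.87834151  127.84854783] 49.70288239360501 [2.34078605e+00 2.09264395e+00 1.01609706e-03]
[[259.1 102.5]
 [266.7 346.8]
 [376.  102.6]
 [367.4 346.8]]
```

View pics/w10.png

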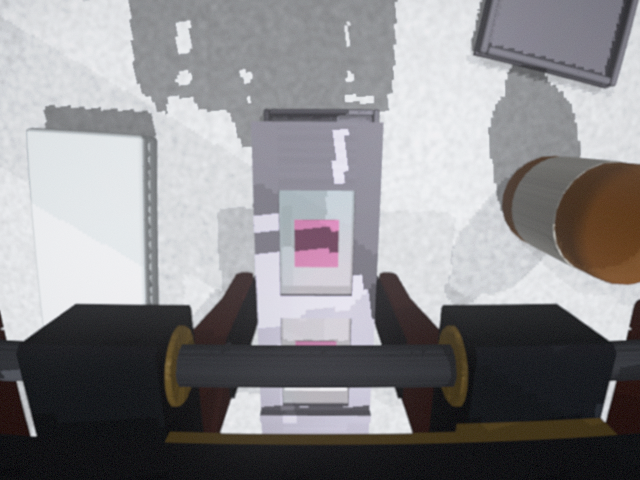

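View pics/s10.png

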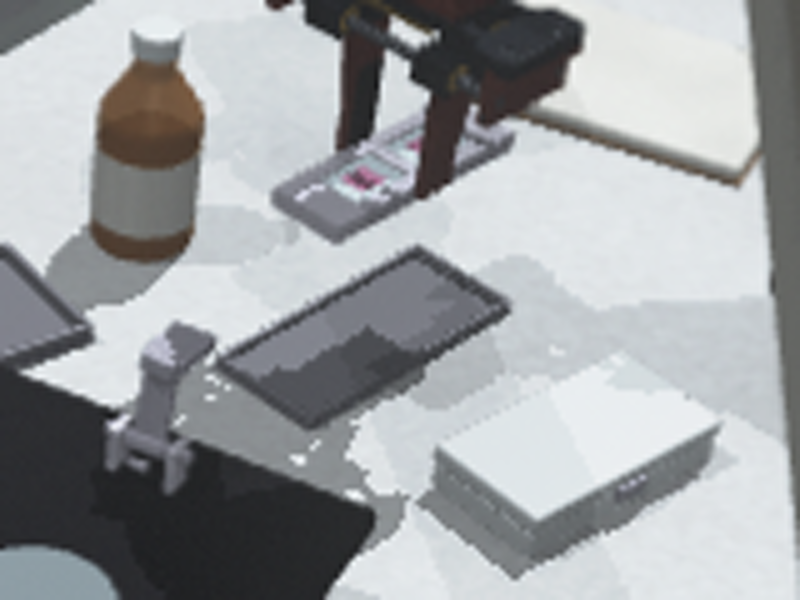

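Run:
```python
from h import *
p=cv2.imread('pics/w10.png'); crop(p,240,90,400,150,5,'w10c.png')
```

```text
(no output)
```

View pics/w10c.png

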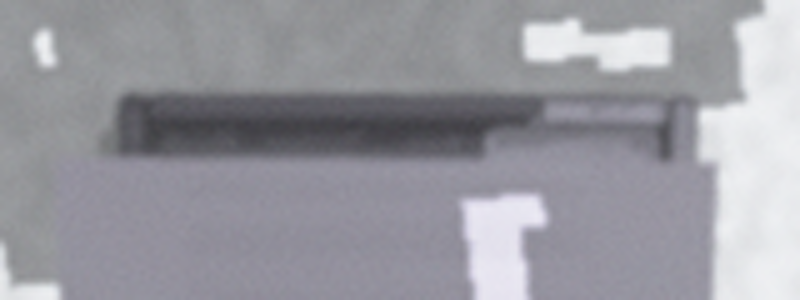

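View pics/t10.png

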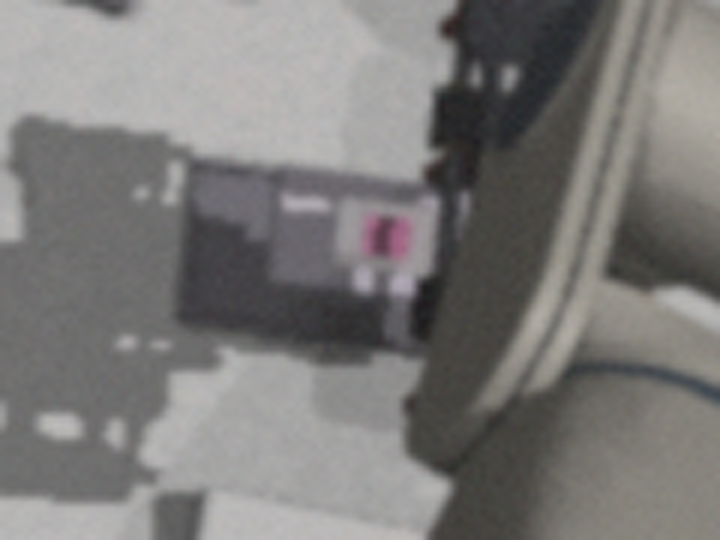

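Run:
```python
from h import *
d=imaging.get_image('wrist');o=ctrl.get_obs(); t=o['ee_pos']; print(t)
ph=np.arctan2(o['orientation'][1],o['orientation'][0]); y=2*ph-np.pi/2
print('yaw',(y+np.pi/2)%np.pi-np.pi/2)
a=np.radians(0)+((y+np.pi/2)%np.pi-np.pi/2)
c,s=np.cos(a),np.sin(a)
def loc(u,v,z):
    p=onz(d,u,v,z); q=p[:2]-t[:2]; return p.round(1),(c*q[0]+s*q[1]).round(1),(-s*q[0]+c*q[1]).round(1)
for u,v,z in ((263.6,109,10),(379.4,109,10),(252,122,t[2]+5),(383,122,t[2]+5),(256.,330,t[2]+5),(376,330,t[2]+5)): print((u,v),*loc(u,v,z))
```

```text
[ 578.18845099 -296.76971592  127.28964237]
yaw -0.11194035436286032
(263.6, 109) [ 552.  -207.6   10. ] -36.0 85.7
(379.4, 109) [ 628.9 -216.2   10. ] 41.4 85.8
(252, 122) [ 561.1 -221.7  132.3] -25.4 72.7
(383, 122) [ 610.4 -227.2  132.3] 24.2 72.7
(256.0, 330) [ 549.9 -306.9  132.3] -26.9 -13.2
(376, 330) [ 601.2 -312.7  132.3] 24.7 -13.3
```

The wrist crop shows the tray's end corners at (263.6,109) and (379.4,109), parallel to the carrier. Relative to the carrier the tray sits about +2 to +3 mm in x and −2 mm in y. I'm correcting that and lowering to just above the rim.

```bash
python3 -m pendant '[{"dp":[0.0018,-0.0027,-0.02],"turn":[0,0,0],"claw":0.04},{"dp":[0.0018,-0.0027,-0.045],"turn":[0,0,0],"claw":0.04},{"dp":[0.0018,-0.0027,-0.07],"turn":[0,0,0],"claw":0.04},{"dp":[0.0018,-0.0027,-0.09],"turn":[0,0,0],"claw":0.04},{"dp":[0.0018,-0.0027,-0.10],"turn":[0,0,0],"claw":0.04},{"dp":[0.0018,-0.0027,-0.104],"turn":[0,0,0],"claw":0.04},{"dp":[0.0018,-0.0027,-0.104],"turn":[0,0,0],"claw":0.04},{"dp":[0.0018,-0.0027,-0.104],"turn":[0,0,0],"claw":0.04}]'
python3 - <<'E'
from h import *
d=imaging.get_image('wrist');cv2.imwrite('pics/w11.png',d['pixels']);o=ctrl.get_obs(); print(o['ee_pos'],o['width'])
d=imaging.get_image('side');crop(d['pixels'],370,150,470,225,7,'s11.png')
E
```

```text
t: 12.7
ee_pos: [580.5, -299.8, 23.7]
orientation: [2.341, 2.093, 0.001]
ft_force: [-1.0, 0.5, -1.5]
width: 49.3
[ 580.51498391 -299.79446574   23.84499059] 49.25284275074058
```

View pics/w11.png

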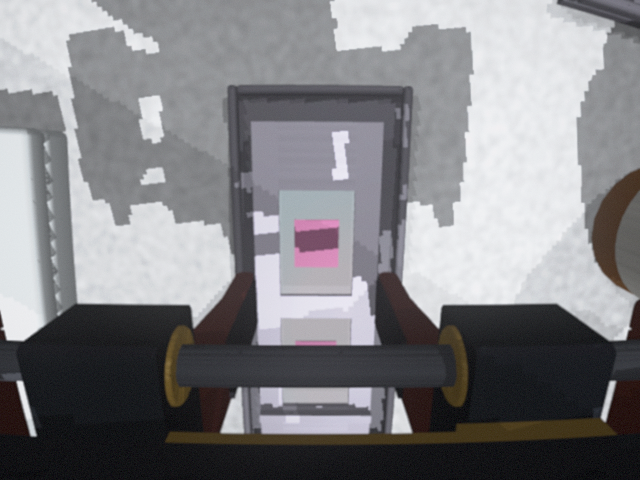

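View pics/s11.png

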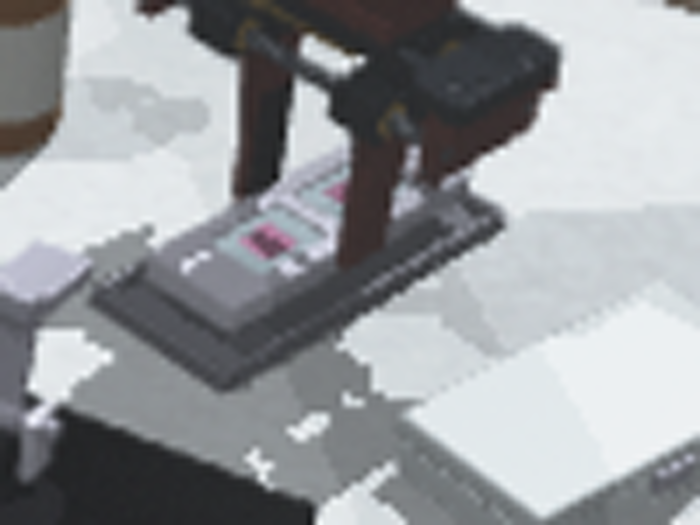

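The carrier (columns 251–384) sits evenly inside the tray walls (229–412). Lowering gently until contact.

```bash
python3 -m pendant '[{"dp":[0.001,0,-0.004],"turn":[0,0,0],"claw":0.04},{"dp":[0.001,0,-0.008],"turn":[0,0,0],"claw":0.04},{"dp":[0.001,0,-0.0105],"turn":[0,0,0],"claw":0.04},{"dp":[0.001,0,-0.0115],"turn":[0,0,0],"claw":0.04},{"dp":[0.001,0,-0.0115],"turn":[0,0,0],"claw":0.04},{"dp":[0.001,0,-0.0115],"turn":[0,0,0],"claw":0.04},{"dp":[0.001,0,-0.0115],"turn":[0,0,0],"claw":0.04}]'
```

```text
t: 13.5
ee_pos: [580.8, -299.4, 11.2]
orientation: [2.342, 2.094, 0.0]
ft_force: [0.3, -0.1, -0.7]
width: 49.6
```

```bash
python3 -m pendant '[{"dp":[0,0,-0.0005],"turn":[0,0,0],"claw":0.04},{"dp":[0,0,-0.0005],"turn":[0,0,0],"claw":0.04},{"dp":[0,0,-0.0005],"turn":[0,0,0],"claw":0.04}]'
```

```text
t: 13.8
ee_pos: [580.9, -299.4, 10.8]
orientation: [2.342, 2.093, 0.0]
ft_force: [-0.3, -0.1, 0.8]
width: 49.8
```

```bash
python3 -m pendant '[{"dp":[0,0,-0.0003],"turn":[0,0,0],"claw":0.04},{"dp":[0,0,-0.0003],"turn":[0,0,0],"claw":0.04},{"dp":[0,0,-0.0003],"turn":[0,0,0],"claw":0.04}]'
```

```text
t: 14.1
ee_pos: [580.8, -299.5, 10.8]
orientation: [2.342, 2.093, 0.0]
ft_force: [-1.8, 0.9, 6.2]
width: 49.5
```

Contact: the force went from −1.5 to +6 N. Opening and lifting.

```bash
python3 -m pendant '[{"dp":[0,0,0.0003],"turn":[0,0,0],"claw":0.052},{"dp":[0,0,0.0003],"turn":[0,0,0],"claw":0.058},{"dp":[0,0,0.0003],"turn":[0,0,0],"claw":0.065},{"dp":[0,0,0.0003],"turn":[0,0,0],"claw":0.065},{"dp":[0,0,0.003],"turn":[0,0,0],"claw":0.065},{"dp":[0,0,0.02],"turn":[0,0,0],"claw":0.07},{"dp":[0,0,0.06],"turn":[0,0,0],"claw":0.07},{"dp":[0,0,0.10],"turn":[0,0,0],"claw":0.07}]'
python3 - <<'E'
from h import *
d=imaging.get_image('wrist');cv2.imwrite('pics/w12.png',d['pixels']);o=ctrl.get_obs(); print(o['ee_pos'],o['width'])
d=imaging.get_image('side');crop(d['pixels'],330,140,490,250,5,'s12.png')
E
```

```text
t: 14.9
ee_pos: [580.3, -299.2, 111.9]
orientation: [-2.341, -2.093, 0.001]
ft_force: [0.0, 0.2, 1.3]
width: 70.2
[ 584.22861326 -301.24541784  119.59259099] 70.12562837006392
```

View pics/w12.png

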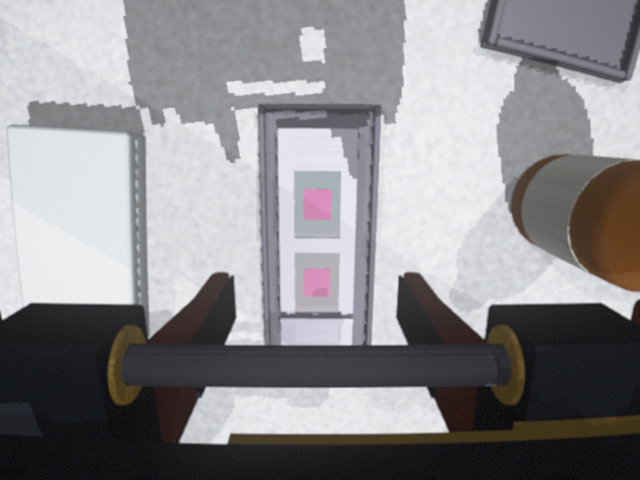

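View pics/s12.png

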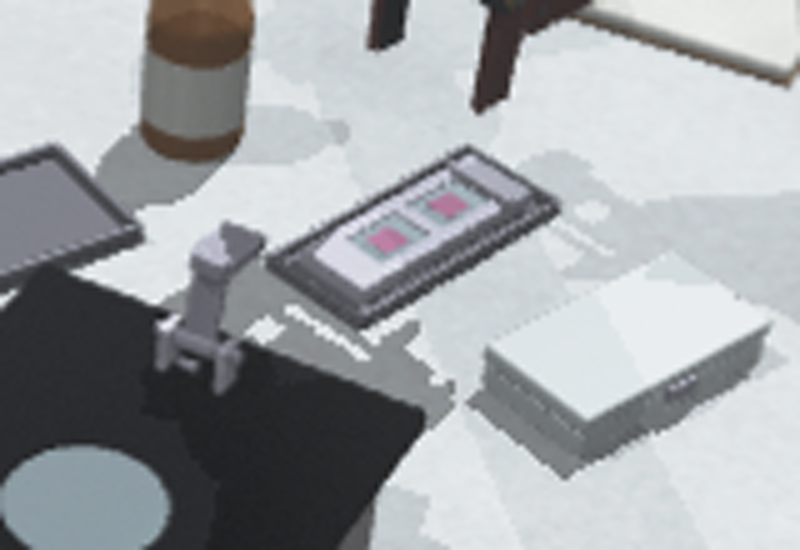

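The carrier lies flat inside the tray, and the other objects are unmoved. The finger is still up at (215,300) in the side crop. Going back to fold it down.

```bash
python3 -m pendant '[{"dp":[0,0,0.05],"turn":[0,0,0],"claw":0.06},{"dp":[-0.003,0.015,0.10],"turn":[0,0,0.02],"claw":0.06},{"dp":[-0.012,0.055,0.13],"turn":[0,0,0.06],"claw":0.06},{"dp":[-0.022,0.10,0.14],"turn":[0,0,0.11],"claw":0.06},{"dp":[-0.032,0.145,0.14],"turn":[0,0,0.16],"claw":0.06},{"dp":[-0.042,0.190,0.14],"turn":[0,0,0.21],"claw":0.06},{"dp":[-0.052,0.235,0.14],"turn":[0,0,0.26],"claw":0.06},{"dp":[-0.0595,0.270,0.14],"turn":[0,0,0.303],"claw":0.06}]'
python3 -m pendant '[{"dp":[0,0,0],"turn":[0,0,0],"claw":0.06},{"dp":[0,0,0],"turn":[0,0,0],"claw":0.06},{"dp":[0,0,0],"turn":[0,0,0],"claw":0.06},{"dp":[0,0,0],"turn":[0,0,0],"claw":0.06}]'
python3 - <<'E'
from h import *
d=imaging.get_image('wrist');cv2.imwrite('pics/w13.png',d['pixels']);o=ctrl.get_obs(); print(o['ee_pos'],o['width'])
c,s=np.cos(.197),np.sin(.197)
f=lambda l:(493.8+c*l[0]-s*l[1],111.2+s*l[0]+c*l[1],l[2])
for l in ((-12,-156,179),(12,-156,179),(0,-112,140)): print(l,np.round(f(l),1),proj(d,f(l)).round(1))
E
```

```text
t: 15.8
ee_pos: [520.1, -27.3, 251.0]
orientation: [1.996, 2.426, 0.001]
ft_force: [0.8, -0.6, 0.4]
width: 60.1
t: 16.2
ee_pos: [521.5, -30.5, 250.4]
orientation: [2.001, 2.421, -0.0]
ft_force: [0.0, 0.2, 0.3]
width: 59.8
[521.50157487 -30.47216991 250.34761794] 59.92138400838085
(-12, -156, 179) [512.6 -44.1 179. ] [[299.1 270.8]]
(12, -156, 179) [536.1 -39.4 179. ] [[338.4 270.5]]
(0, -112, 140) [515.7   1.4 140. ] [[317.9 190.5]]
```

View pics/w13.png

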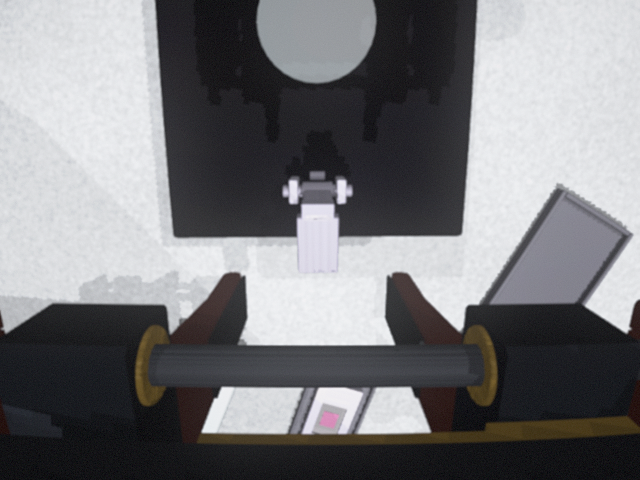

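The wrist view shows the tab from (297,205) to (339,272), centred between the pads and matching the prediction. Descending and pinching.

```bash
python3 -m pendant '[{"dp":[0,0.001,-0.04],"turn":[0,0,0],"claw":0.06},{"dp":[0,0.001,-0.07],"turn":[0,0,0],"claw":0.055},{"dp":[0,0.001,-0.079],"turn":[0,0,0],"claw":0.05},{"dp":[0,0.001,-0.079],"turn":[0,0,0],"claw":0.045},{"dp":[0,0.001,-0.079],"turn":[0,0,0],"claw":0.035},{"dp":[0,0.001,-0.079],"turn":[0,0,0],"claw":0.01},{"dp":[0,0.001,-0.079],"turn":[0,0,0],"claw":0.01},{"dp":[0,0.001,-0.079],"turn":[0,0,0],"claw":0.01}]'
python3 -m pendant '[{"dp":[0,0,0],"turn":[0,0,0],"claw":0.01},{"dp":[0,0,0],"turn":[0,0,0],"claw":0.01},{"dp":[0,0,0],"turn":[0,0,0],"claw":0.01}]'
```

```text
t: 17.05
ee_pos: [522.3, -28.5, 172.6]
orientation: [1.998, 2.422, 0.002]
ft_force: [0.0, -1.1, 4.0]
width: 23.8
t: 17.35
ee_pos: [522.3, -28.5, 172.6]
orientation: [1.998, 2.422, 0.002]
ft_force: [0.2, -0.2, 6.1]
width: 24.1
```

```bash
python3 -m pendant '[{"dp":[-0.0015,0.008,0.0045],"turn":[0,0,0],"claw":0.01},{"dp":[-0.0031,0.0158,0.0079],"turn":[0,0,0],"claw":0.01},{"dp":[-0.0045,0.0225,0.0093],"turn":[0,0,0],"claw":0.01},{"dp":[-0.0059,0.0294,0.0101],"turn":[0,0,0],"claw":0.01},{"dp":[-0.0072,0.0363,0.0098],"turn":[0,0,0],"claw":0.01},{"dp":[-0.0086,0.0432,0.0086],"turn":[0,0,0],"claw":0.01},{"dp":[-0.0111,0.056,0.0035],"turn":[0,0,0],"claw":0.01},{"dp":[-0.0111,0.056,0.0035],"turn":[0,0,0],"claw":0.01}]'
python3 -m pendant '[{"dp":[-0.0012,0.0056,-0.004],"turn":[0,0,0],"claw":0.01},{"dp":[-0.0023,0.0112,-0.0083],"turn":[0,0,0],"claw":0.01},{"dp":[-0.0035,0.0173,-0.0154],"turn":[0,0,0],"claw":0.01},{"dp":[-0.0038,0.0188,-0.0175],"turn":[0,0,0],"claw":0.01},{"dp":[-0.0038,0.0188,-0.0175],"turn":[0,0,0],"claw":0.01}]'
python3 - <<'E'
from h import *
d=imaging.get_image('wrist');cv2.imwrite('pics/w14.png',d['pixels'])
d=imaging.get_image('side');crop(d['pixels'],290,150,450,270,5,'s14.png')
E
```

```text
t: 18.15
ee_pos: [511.0, 28.0, 175.3]
orientation: [1.997, 2.423, 0.002]
ft_force: [3.0, -1.2, 2.1]
width: 23.5
t: 18.65
ee_pos: [507.2, 46.9, 157.8]
orientation: [1.999, 2.423, 0.003]
ft_force: [4.1, 3.5, 3.3]
width: 23.5
```

View pics/s14.png

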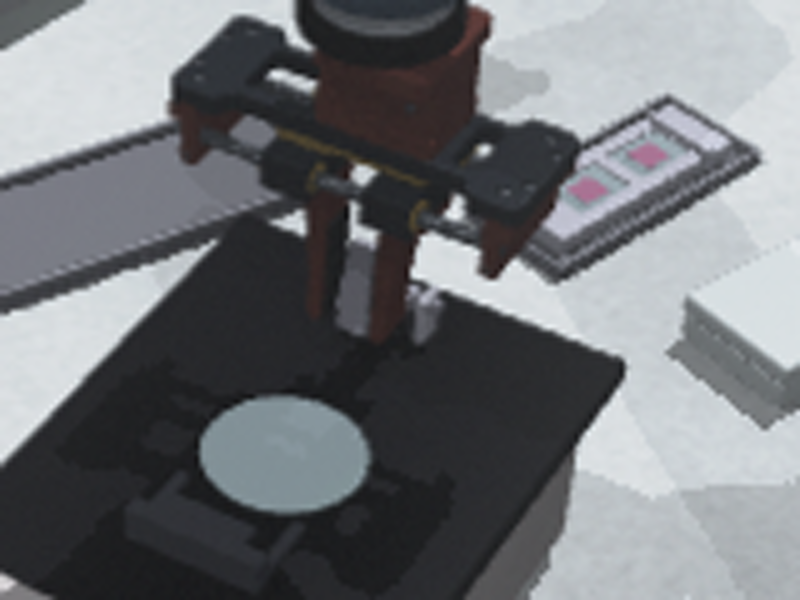

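View pics/w14.png

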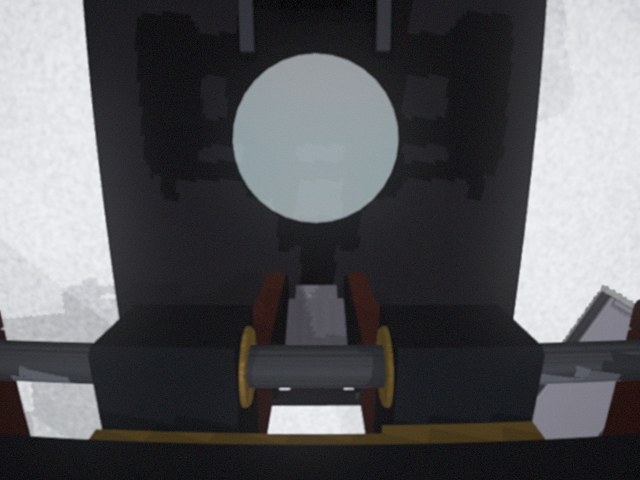

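The finger is down in the grip, with the tab at (355,290) in the side crop. Releasing and withdrawing upward.

```bash
python3 -m pendant '[{"dp":[0,0,0],"turn":[0,0,0],"claw":0.06},{"dp":[0,0,0],"turn":[0,0,0],"claw":0.06},{"dp":[0,0,0],"turn":[0,0,0],"claw":0.06},{"dp":[0,0,0],"turn":[0,0,0],"claw":0.06},{"dp":[0,0,0.03],"turn":[0,0,0],"claw":0.06},{"dp":[0,0,0.07],"turn":[0,0,0],"claw":0.06},{"dp":[0,0,0.12],"turn":[0,0,0],"claw":0.06},{"dp":[0,0,0.13],"turn":[0,0,0],"claw":0.06}]'
python3 -m pendant '[{"dp":[0,0,0],"turn":[0,0,0],"claw":0.06},{"dp":[0,0,0],"turn":[0,0,0],"claw":0.06},{"dp":[0,0,0],"turn":[0,0,0],"claw":0.06}]'
python3 - <<'E'
from h import *
d=imaging.get_image('wrist');cv2.imwrite('pics/w15.png',d['pixels'])
c,s=np.cos(.197),np.sin(.197)
f=lambda l:(493.8+c*l[0]-s*l[1],111.2+s*l[0]+c*l[1],l[2])
for th in (0,-.1,-.2):
    y=46*np.cos(th)-36*np.sin(th); z=36*np.cos(th)+46*np.sin(th); print(th,proj(d,[f((-12,-112+y,140+z)),f((12,-112+y,140+z))]).round(1).tolist())
d=imaging.get_image('side');cv2.imwrite('pics/s15f.png',d['pixels']);crop(d['pixels'],290,150,450,270,5,'s15.png')
d=imaging.get_image('top');cv2.imwrite('pics/t15.png',d['pixels'])
E
```

```text
t: 19.55
ee_pos: [508.8, 46.5, 292.6]
orientation: [1.996, 2.419, 0.009]
ft_force: [0.2, 0.8, -0.0]
width: 59.6
t: 19.85
ee_pos: [505.1, 46.3, 285.4]
orientation: [-1.998, -2.421, 0.004]
ft_force: [-0.8, -0.1, 0.6]
width: 60.0
0 [[303.1, 237.5], [337.7, 237.4]]
-0.1 [[303.3, 231.3], [337.4, 231.1]]
-0.2 [[303.5, 225.8], [337.1, 225.6]]
```

View pics/s15.png

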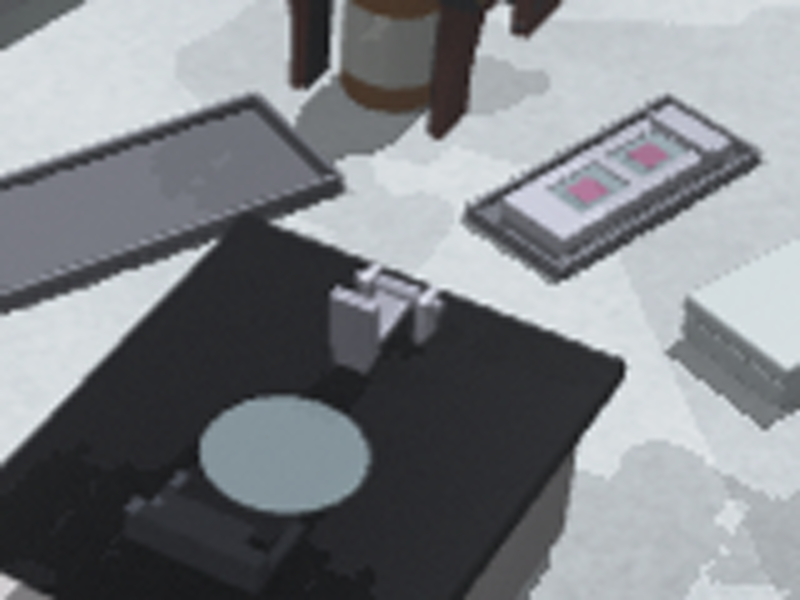

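View pics/w15.png

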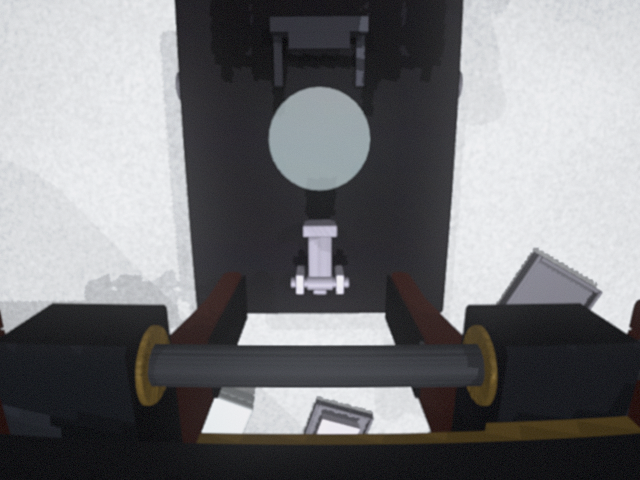

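View pics/t15.png

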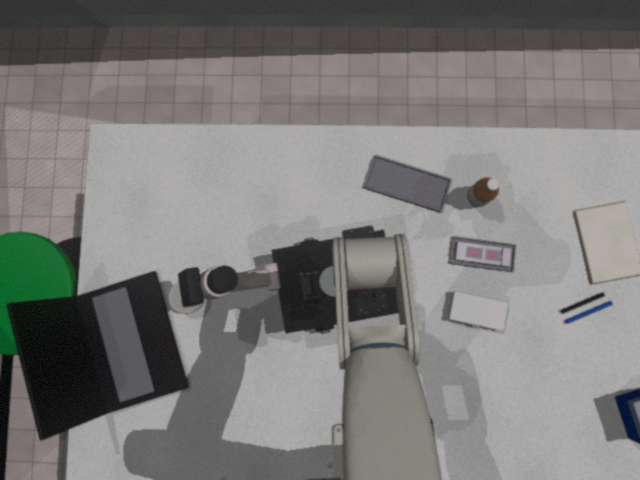

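Everything checks out. The finger tab is at row 230, where −0.1 rad predicts 231. The carrier is in the small tray at (482,254) in the top view, the bystanders are unmoved, and the gripper is clear. Handing in.

```bash
python3 -c "
from workcell import ctrl
print(ctrl.close_job()); o=ctrl.get_obs(); print(o['t'],o['ft_force'])"
```

```text
the job is handed in; nothing more can be done
None
the job is handed in; nothing more can be done
```

The slide carrier is lying flat in the smaller tray, the finger is folded down over the empty stage, and the job was handed in at about 20 s. I flipped the finger up with the carrier still in place. Then I drew the carrier 16 mm out from under the lip, lifted it level and set it down at light contact (about 6 N) before releasing.

- **Finger:** in the last wrist picture the tab sits at row 230. Its stop at −0.1 rad predicts row 231, so it is fully down.
- **Carrier:** the pictures after release show it inside the tray walls on all sides and flat.
- **Bystanders:** the slide box, bottle and dishes are where they started, and the gripper is about 110 mm above the finger, touching nothing.
- **Disagreements:** the wrist camera put the carrier and tray 2–3 mm off the top and side camera fit, and I corrected for that. Readings taken just after a move were several mm off until the arm settled, so I re-read them.
- **Not checked:** the state could not be read after handing in, so I did not check that last second.

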